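# Fan the enamel samples out on the display tray

### The arm

A 6-joint arm with a two-finger parallel gripper is mounted at the origin on a cart in front of the work surface, level with it; the furniture and walls round the work are solid. World frame = base frame: x ahead of the robot, y to its left, z up, the work surface at z = 0. Lengths are in mm, angles in degrees, forces in N, time in s.
With the tool pointing down it reaches from about 350 to 850 mm from the base axis. Payload 8.1 kg.
Tool frame: the origin (TCP) lies at the very end of the fingers, on their centre line; the grasp point (between the pads) lies 19 mm behind it; z points along the fingers, y is the direction in which the jaws open and shut (so a half turn about z gives the same grasp; the last joint's range is limited). The gripper opens to 85 mm and grips with 20 to 120 N. Pads are 22 mm wide; open, the fingers measure 114 mm over their backs; the gripper's body (76 mm by 85 mm) begins 54 mm behind the grasp point. The pads swing forward as they close: fully open they stand 13 mm farther back than shut.
Start: joints at [58.877, 7.471, 85.268, -0, 87.261, -4.893], TCP at [265.166, 538.231, 231.292] pointing down, gripper open.
Joint ranges: [-169.43, 169.43], [-51.17, 129.36], [1.28, 143.12], [-76.62, 256.62], [0, 156.53], [-152.29, 152.29]. Speed limits (degrees/s): [136.94, 136.94, 159.86, 180, 180, 180].

### API

Orientations are given as [roll, pitch, yaw] about the fixed x, y, z axes, in that order (R = Rz(yaw) Ry(pitch) Rx(roll)).
In Python, from bench import r gives the robot as it stands.
- The arm moves only by the shell command python3 -m jog 'ROWS' [OPENING] [FORCE]. ROWS is JSON, a list of rows, each a list of 6 numbers: the shift along the tool's x, y, z normalised to -1 to 1, where 1 is 0.25 m, then the turn, a rotation vector about the tool's x, y, z normalised to -1 to 1, where 1 is pi rad. In form: [[x, y, z, ax, ay, az], ...]. A call has 1 to 10 rows; each row is the pose to reach, as a shift and turn from the pose commanded when the call began, along the tool's axes at that moment, turning the shorter way round; what a row does not reach only later rows make up. A row lasts 1/10 s, in which the tool goes at most 50 mm and 8.59 degrees, less where a joint would pass 70% of its speed; a pose out of reach is approached as far as the arm can. A call with a number of a shift or a turn outside -1 to 1 is refused whole. A call with a gripper value outside its range is refused whole. OPENING is the opening, from 0 (shut) to 1 (fully open), set as the call begins (- or left out, the last holds). The fingers move at their own pace and stop on an object; FORCE is the grip in N (left out, the last holds). Time passes only in rows, so rows that repeat a pose let the fingers close. It gives the time, the measured TCP pose, the force and the opening at its end, in the units of the state.
- r.sense(): the state, without advancing time (a new reading comes with each control period).
- r.snapshot(name): name is "scene" or "top"; returns a dict with "pixels" (420x560x3 uint8, red, green, blue), "intrinsics" (3x3 intrinsics, pixels), "extrinsics" (4x4, takes a point from camera to world coordinates). Camera axes: x right, y down, z forward; pixel columns grow to the right and rows downward; lengths in mm; the calibration is good to about 2 mm. A picture is of the moment at which its call begins. There is no depth.
- r.hand_in(): hands the job in, once; it reports no verdict.
The state is a dict: "time": time; "joint_pos": joint angles; "qd": joint speeds; "joint_efforts": joint torques, N m; "tool_pos": TCP position; "tcp_rot": TCP orientation; "ft_force": force on the tool from outside, world axes, zero at the start; "wrist_torque": the same for the moment, N m; "finger_gap": finger opening in mm.
Only numpy, scipy, OpenCV 4.12 (cv2) and the standard library are available. Lean on these libraries where they do the work, as an engineer would, in place of code of your own. Each camera call takes 0.05 s, during which the arm holds its last target.

### The job

Lay the three enamel sample tiles in an overlapping row along the middle of the display tray, like roof shingles: blue flat on the tray close up against the brass rail, then white, then red, each lying with its swatch end propped on the bare end of the tile before, overlapping it by about a third of a tile's length, and its own bare end down on the tray. All the tiles point straight down the tray, swatch ends towards the rail and swatches up and in full view; leave the other things on the bench where they are.

Things in the scene. Friction and masses are not known exactly. Their poses are not given: they have to be found in the camera images.
- tray: dark wooden display tray, a board 216 x 120 mm, long sides open, fixed. Origin at the centre of its underside; floor 8 mm above it. x runs from the brass stop rail to the open tail end, y across, z up. The rail stands along the short side at negative x: inner face at x = -100 mm, top 14 mm up. A grey felt runner 54 mm wide, flush, marks the centreline (y = 0); the floor ends at x = +108 mm.
- blue_tile: light wooden tile, 80 x 50 x 8 mm, about 70 g, with a blue enamel swatch (34 x 44 mm with copper rim, near flush) on one half of its top; first in the row. Origin at the centre of its underside; x runs along the 80 mm from the swatch end (-40 mm) to the bare tail end (+40 mm, dark dot); swatch from x = -37 to -3 mm; z up. Starts flat on the bench, swatch up; grasp across the 50 mm.
- blue_tail (a point): middle of the lower edge of the blue tile's bare tail end (x = +40 mm, z = 0 in the tile's frame); axes as the tile's
- white_tile: light wooden tile, 80 x 50 x 8 mm, about 70 g, with a white enamel swatch (34 x 44 mm with copper rim, near flush) on one half of its top; second in the row. Origin at the centre of its underside; x runs along the 80 mm from the swatch end (-40 mm) to the bare tail end (+40 mm, dark dot); swatch from x = -37 to -3 mm; z up. Starts flat on the bench, swatch up; grasp across the 50 mm.
- white_tail (a point): middle of the lower edge of the white tile's bare tail end (x = +40 mm, z = 0 in the tile's frame); axes as the tile's
- red_tile: light wooden tile, 80 x 50 x 8 mm, about 70 g, with a red enamel swatch (34 x 44 mm with copper rim, near flush) on one half of its top; third in the row. Origin at the centre of its underside; x runs along the 80 mm from the swatch end (-40 mm) to the bare tail end (+40 mm, dark dot); swatch from x = -37 to -3 mm; z up. Starts flat on the bench, swatch up; grasp across the 50 mm.
- red_tail (a point): middle of the lower edge of the red tile's bare tail end (x = +40 mm, z = 0 in the tile's frame); axes as the tile's
- salve_tin: salve tin: cream round tin with a white lid, 64 mm across, 56 mm high; origin at the centre of its underside; a bystander. Left of it, beyond about y = 0.57 m, stands a much higher bench top: leave a start above that one level before coming down
- bench_block: round dark steel bench block with a polished top, 99 mm across, 53 mm high; origin at the centre of its underside; a bystander
- firebrick: small grey-brown firebrick, 73 x 37 mm, 25 mm high; origin at the centre of its underside; a bystander

How it is judged:
By the outcome, as a careful person would: the job done as asked, in the order asked, and still so for the second after the job is handed in, with the robot touching nothing.
It also fails if it takes over 64 s, if anything falls off the work surface, if the arm or the gripper's body presses on something with over 40 N, if the wrist force passes 120 N, or if a joint passes its speed limit or range.

## Working session

There is one attempt and no reset: what is moved stays moved. The work goes in short steps, Python scripts to look and compute and a shell command to move; the robot and the scene stay as the last step left them, time stands still between calls to the robot, and variables do not carry over. Pictures are saved under pics/ and viewed, and the job is handed in when it is done.

```bash
ls; mkdir -p pics
python3 - <<'E'
from bench import r
import cv2
s=r.sense(); print(s)
for n in("scene","top"):
    d=r.snapshot(n); cv2.imwrite(f"pics/{n}0.png",d["pixels"][:,:,::-1]); print(d["intrinsics"],d["extrinsics"])
E
```

```text
pics
{'time': 0.0, 'joint_pos': array([ 5.88802063e+01,  7.51590835e+00,  8.53306818e+01,  7.48508638e-04,
        8.72625320e+01, -4.89232367e+00]), 'qd': array([-0.00708539,  0.02321864, -0.05764547,  0.00794094, -0.00860866,
       -0.07296025]), 'joint_efforts': array([ 3.17658414e-03, -5.69415128e+01, -5.00544369e+01,  1.69812017e-05,
        1.52349402e-02, -3.95565462e-05]), 'tool_pos': array([264.83625012, 537.75618956, 230.2226638 ]), 'tcp_rot': array([-1.79891339e+02, -1.00511687e-02,  1.53772484e+02]), 'ft_force': array([ 0.07809766, -0.62562264,  0.03719561]), 'wrist_torque': array([-0.03044894, -0.03876293, -0.02540983]), 'finger_gap': 85.55621246832193}
[[388.81350221   0.         287.21241019]
 [  0.         388.81350221 209.48807287]
 [  0.           0.           1.        ]] [[ 8.71252415e-01 -3.54901317e-01  3.39063836e-01  1.32875398e+02]
 [-4.90453545e-01 -6.56711656e-01  5.72874438e-01 -1.87027498e+02]
 [ 1.93532808e-02 -6.65413298e-01 -7.46224225e-01  6.67090256e+02]
 [ 0.00000000e+00  0.00000000e+00  0.00000000e+00  1.00000000e+00]]
[[425.95327449   0.         280.56306928]
 [  0.         425.95327449 206.99442198]
 [  0.           0.           1.        ]] [[ 2.46483473e-02 -9.83436933e-01  1.79566862e-01  2.68646585e+02]
 [-9.99539794e-01 -2.74207350e-02 -1.29732156e-02  2.85783559e+02]
 [ 1.76821947e-02 -1.79164455e-01 -9.83660225e-01  8.85127444e+02]
 [ 0.00000000e+00  0.00000000e+00  0.00000000e+00  1.00000000e+00]]
```

View pics/scene0.png

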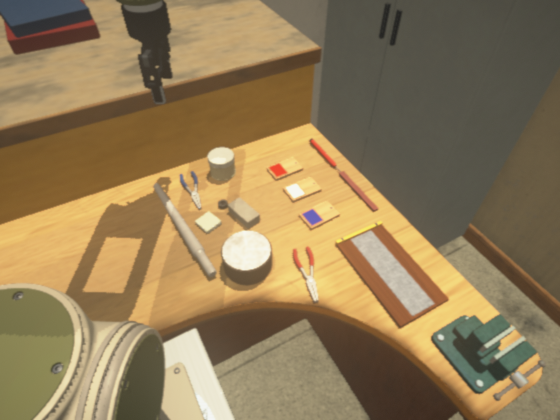

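View pics/top0.png

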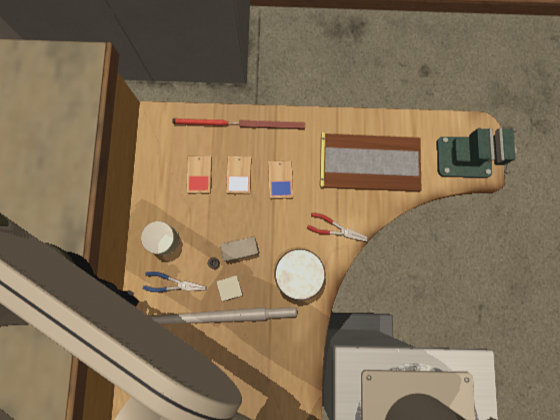

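Run:
```python
import cv2,numpy as np
a=cv2.imread("pics/top0.png")[145:210,175:305]; b=cv2.imread("pics/top0.png")[125:200,310:430]
c=cv2.imread("pics/scene0.png")[145:240,260:350]
cv2.imwrite("pics/c1.png",cv2.resize(a,None,fx=6,fy=6,interpolation=cv2.INTER_CUBIC))
cv2.imwrite("pics/c2.png",cv2.resize(b,None,fx=6,fy=6,interpolation=cv2.INTER_CUBIC))
cv2.imwrite("pics/c3.png",cv2.resize(c,None,fx=6,fy=6,interpolation=cv2.INTER_CUBIC))
```

```text
(no output)
```

View pics/c1.png

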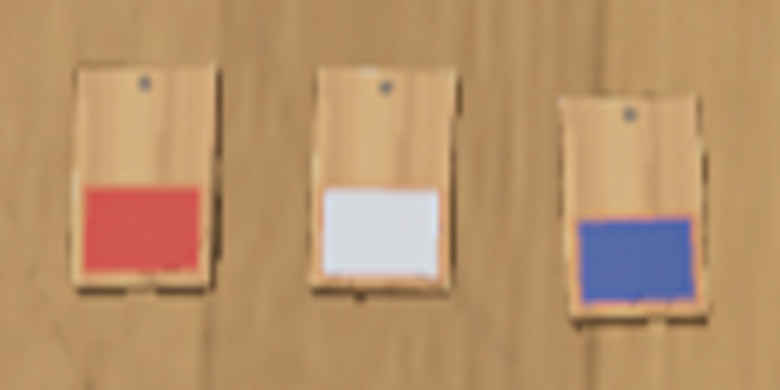

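View pics/c2.png

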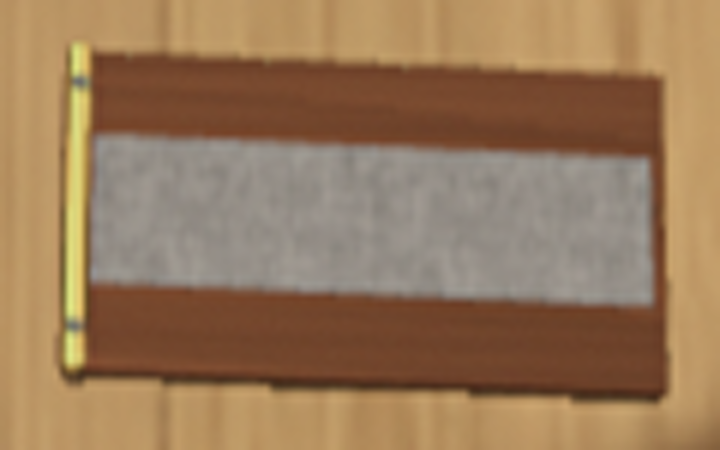

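View pics/c3.png

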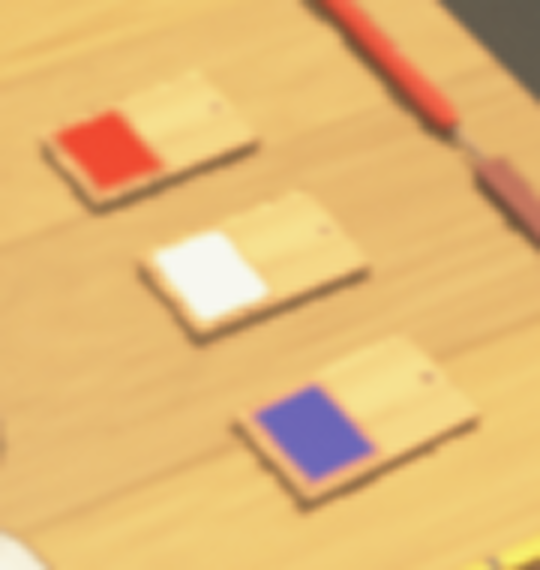

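```bash
cat > h.py <<'E'
import cv2,numpy as np
from bench import r
def snap(n,save=None):
    d=r.snapshot(n)
    if save: cv2.imwrite(f"pics/{save}.png",d["pixels"][:,:,::-1])
    return d
def ray(d,uv,z):
    K=np.asarray(d["intrinsics"]);T=np.asarray(d["extrinsics"])
    uv=np.atleast_2d(uv).astype(float)
    v=(T[:3,:3]@np.linalg.inv(K)@np.c_[uv,np.ones(len(uv))].T).T
    o=T[:3,3]; return (o+v*((z-o[2])/v[:,2])[:,None])[:,:2]
def masks(d):
    p=d["pixels"].astype(int);R,G,B=p[...,0],p[...,1],p[...,2]
    return dict(red=(R>150)&(G<110)&(B<110),blue=(B>R+40)&(B>120),white=(abs(R-B)<30)&(G>190)&(R>190),
      felt=(abs(R-B)<22)&(R>95)&(R<190),rail=(R>180)&(G>170)&(B<140)&(R-B>80),
      )
def blob(m,roi):
    k=np.zeros_like(m);x0,y0,x1,y1=roi;k[y0:y1,x0:x1]=m[y0:y1,x0:x1]
    n,l,s,c=cv2.connectedComponentsWithStats(k.astype(np.uint8))
    i=1+np.argmax(s[1:,4]); return l==i,s[i],c[i]
def rect(d,m,z):
    # subdivide: contour -> world, minAreaRect
    c=max(cv2.findContours(m.astype(np.uint8),cv2.RETR_EXTERNAL,cv2.CHAIN_APPROX_NONE)[0],key=len)[:,0]
    w=ray(d,c,z); (cx,cy),(a,b),t=cv2.minAreaRect(w.astype(np.float32))
    ys,xs=np.nonzero(m); cen=ray(d,np.c_[xs,ys],z).mean(0)
    return cen.round(1),(round(cx,1),round(cy,1)),(round(a,1),round(b,1)),round(t,1)
E
python3 - <<'E'
from h import *
T,S=snap("top"),snap("scene")
for nm,d,rois in(("top",T,dict(red=(180,145,215,205),white=(220,145,260,205),blue=(262,145,300,205),felt=(310,125,430,200),rail=(310,125,335,200))),
  ("scene",S,dict(red=(262,150,310,190),white=(280,170,325,210),blue=(295,195,345,235),felt=(330,215,450,330),rail=(330,215,390,250)))):
    M=masks(d)
    for k,ro in rois.items():
        m,s,c=blob(M[k],ro); print(nm,k,c.round(1),s,rect(d,m,{'felt':8,'rail':14}.get(k,8)))
# dots, hand-read from crops (top: /6+offset)
for k,(u,v) in dict(red=(145,83),white=(386,87),blue=(629,114)).items(): print(k,ray(T,[(u+.5)/6-.5+175,(v+.5)/6-.5+145],8))
for k,(u,v) in dict(red=(216,106),white=(324,230),blue=(428,378)).items(): print(k,ray(S,[(u+.5)/6-.5+260,(v+.5)/6-.5+145],8))
# tile corners top
for k,q in dict(red=[(79,66),(216,66),(209,290),(75,289)],white=[(317,67),(457,68),(449,292),(312,290)],blue=[(563,99),(698,96),(706,319),(573,320)]).items():
    w=ray(T,[((u+.5)/6-.5+175,(v+.5)/6-.5+145) for u,v in q],8); print(k,'\n',w.round(1),w.mean(0).round(1))
q=[(93,55),(663,77),(663,392),(82,375),(92,55),(83,373)]
print("tray",ray(T,[((u+.5)/6-.5+310,(v+.5)/6-.5+125) for u,v in q],8).round(1))
E
```

```text
top red [198. 183.] [189 177  19  13 245] (array([475.3, 449.5]), (475.3, 449.5), (26.0, 38.5), 1.7)
top white [238.  183.5] [229 177  19  14 266] (array([476.7, 365.3]), (476.7, 365.3), (28.2, 38.3), 1.7)
top blue [280.4 187.9] [272 182  18  13 232] (array([469.6, 275.5]), (469.5, 275.3), (26.0, 36.0), 1.6)
top felt [371.5 161.3] [ 325  148   94   27 2150] (array([533.7,  81.9]), (533.5, 81.5), (199.3, 52.7), 89.0)
top rail [322.2 159.1] [321 140   4  38 106] (array([533.8, 188.3]), (535.3, 188.4), (5.9, 81.8), 88.6)
scene red [277.5 169.5] [270 164  16  12 111] (array([476.7, 447. ]), (477.0, 447.1), (27.4, 36.8), 2.2)
scene white [294.9 190.4] [287 184  17  14 137] (array([478.2, 363.4]), (478.2, 363.6), (28.2, 37.4), 0.6)
scene blue [311.9 216.5] [304 210  17  14 130] (array([470.7, 274.4]), (470.9, 274.3), (24.0, 34.2), 6.2)
scene felt [422.3 228. ] [406 215  34  32 217] (array([667. , 130.8]), (670.9, 126.7), (99.6, 26.1), 89.1)
scene rail [354. 226.] [ 330  215   60   35 1129] (array([534.4, 203.3]), (537.9, 184.2), (93.1, 140.8), 61.6)
red [[529.06385147 451.05633694]]
white [[530.15149262 365.60375409]]
blue [[522.78427769 278.98013306]]
red [[530.27284787 449.40121104]]
white [[530.9182121  363.74547681]]
blue [[523.22383875 276.48006756]]
red 
 [[534.6 474.8]
 [536.1 426.3]
 [454.6 424.3]
 [453.7 471. ]] [494.8 449.1]
white 
 [[536.8 390.4]
 [537.9 340.7]
 [456.3 340.4]
 [455.7 388.4]] [496.7 365. ]
blue 
 [[527.6 302.6]
 [530.2 254.6]
 [449.2 250.1]
 [447.5 296.7]] [488.6 276. ]
tray [[592.6 181.8]
 [590.7 -24.8]
 [473.8 -20.8]
 [474.1 185. ]
 [592.6 182.2]
 [474.8 184.6]]
```

Run:
```python
from h import *
T=snap("top"); S=snap("scene")
p=S["pixels"].astype(int); cr=S["pixels"][215:330,325:455,::-1]
cv2.imwrite("pics/c4.png",cv2.resize(cr,None,fx=6,fy=5.2 if 0 else 5,interpolation=cv2.INTER_CUBIC))
print(p[265,385],p[240,380],p[275,350],p[290,400])
# subpixel felt long edges in top
g=T["pixels"].astype(float); f=g[...,2]-0.55*g[...,0]  # felt bluish vs brown
pts=[[],[]]
for u in range(332,412,4):
    col=g[:,u,2]
    for j,(a,b) in enumerate(((138,158),(162,185))):
        dd=np.abs(np.gradient(col))[a:b]; 
        i=np.argmax(dd); w=dd[max(0,i-2):i+3]; vv=a+max(0,i-2)+(np.arange(len(w))*w).sum()/w.sum(); pts[j].append((u,vv))
for q in pts:
    w=ray(T,q,8); k=np.polyfit(w[:,1],w[:,0],1); print("edge x at y=80:",np.polyval(k,80),"slope",np.degrees(np.arctan(k[0])),"res",np.std(w[:,0]-np.polyval(k,w[:,1])))
for vrow in (145,152,160,168,176):
    print(vrow,[tuple(int(c) for c in g[vrow,u]) for u in range(317,332)])
```

```text
[203 196 179] [171 128  99] [238 196 112] [199 191 176]
edge x at y=80: 561.5423003089139 slope 0.8851878849878939 res 0.20006791966350587
edge x at y=80: 506.50401322897994 slope 0.8147287374604784 res 0.16853665194726233
145 [(190, 154, 105), (193, 156, 106), (189, 151, 102), (153, 117, 76), (169, 139, 74), (214, 214, 125), (217, 200, 113), (202, 172, 93), (132, 90, 50), (115, 65, 41), (117, 68, 42), (117, 69, 42), (117, 69, 42), (118, 70, 43), (117, 69, 41)]
152 [(188, 152, 103), (190, 153, 103), (186, 148, 100), (141, 107, 63), (206, 171, 94), (216, 211, 121), (215, 196, 108), (168, 132, 69), (133, 105, 88), (138, 133, 128), (141, 138, 130), (150, 144, 137), (151, 145, 137), (152, 145, 138), (152, 146, 138)]
160 [(190, 154, 104), (191, 155, 105), (187, 147, 101), (124, 99, 55), (212, 200, 112), (218, 213, 122), (217, 194, 107), (135, 105, 56), (144, 128, 120), (151, 145, 138), (149, 143, 135), (148, 142, 134), (148, 142, 134), (147, 141, 133), (150, 146, 138)]
168 [(189, 153, 103), (190, 153, 104), (184, 143, 98), (119, 99, 52), (213, 210, 118), (219, 210, 121), (217, 190, 104), (123, 95, 50), (136, 122, 113), (143, 136, 130), (146, 141, 133), (150, 145, 137), (151, 147, 138), (145, 140, 133), (144, 138, 131)]
176 [(189, 153, 104), (190, 153, 104), (184, 144, 98), (134, 113, 59), (214, 221, 127), (220, 210, 120), (221, 187, 104), (112, 83, 41), (109, 62, 39), (117, 70, 44), (118, 71, 46), (118, 72, 45), (118, 72, 46), (118, 71, 45), (118, 71, 45)]
```

View pics/c4.png

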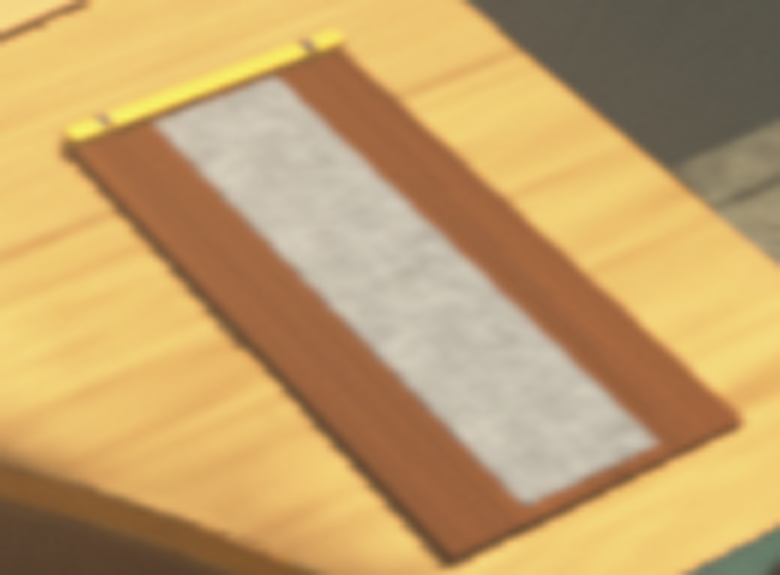

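Run:
```python
from h import *
T=snap("top"); S=snap("scene")
q=[(155,124),(280,80),(660,440),(522,503),(80,143),(345,50),(741,422),(452,562)]
w=ray(S,[((u+.5)/6-.5+325,(v+.5)/5-.5+215) for u,v in q],8)
print(w.round(1)); 
# top rail inner edge: top face right boundary ~ between col; top inner edge at z=14
for v,uo in ((145,320.5+3.6),(152,324.0),(160,323.6),(168,323.5),(176,323.4)): print(ray(T,[uo,v],14), ray(T,[uo+.6,v],8))
```

```text
[[509.1 180.3]
 [563.2 178.2]
 [561.6 -18.5]
 [505.9 -17.1]
 [479.9 184.7]
 [594.8 180.3]
 [589.7 -25.3]
 [471.9 -24.5]]
[[565.06160643 184.48144324]] [[567.14284369 182.48892196]]
[[549.45987579 184.59675782]] [[551.43312412 182.60901593]]
[[531.72820865 185.3359818 ]] [[533.57872821 183.35788766]]
[[514.13957948 185.43355734]] [[515.86836386 183.46062639]]
[[496.67327749 185.53045426]] [[498.28117652 183.56265056]]
```

```bash
cat >> h.py <<'E'
from scipy.spatial.transform import Rotation as Ro
def pose():
    s=r.sense(); return s["tool_pos"],Ro.from_euler('xyz',s["tcp_rot"],degrees=True)
def tgt(yaw,tilt=0): return Ro.from_euler('z',yaw,degrees=True)*Ro.from_euler('x',180,degrees=True)*Ro.from_euler('y',tilt,degrees=True)
def plan(p,yaw,tilt=0):
    p0,R0=pose(); s=R0.inv().apply(np.array(p)-p0); t=(R0.inv()*tgt(yaw,tilt)).as_rotvec(degrees=True)
    print("row",(s/250).round(4).tolist(),(t/180).round(4).tolist(),"mm",s.round(1),"deg",t.round(1),"minrows",round(max(np.linalg.norm(s)/50,np.linalg.norm(t)/8.59),1))
TR=np.array([534.5,80.]);TY=-90.8; tx=np.array([np.cos(np.radians(TY)),np.sin(np.radians(TY))]); ty=np.array([-tx[1],tx[0]])
# tray origin: rail inner face y=183.5 is x=-100 on the centreline
RAIL=TR+tx*((183.5-80)/tx[1]); ORG=RAIL+100*tx
def tray(x,y=0): return ORG+x*tx+y*ty
E
python3 -c "
from h import *
print(ORG,tx); plan((490,276,230),183.3)"
```

```text
[534.54900851  83.5097476 ] [-0.01396218 -0.99990252]
row [-1.2703, -0.5432, 0.0047] [-0.0001, -0.0, -0.1641] mm [-317.6 -135.8    1.2] deg [ -0.   -0.  -29.5] minrows 6.9
```

```bash
python3 -m jog '[[-0.1,-0.045,0,0,0,-0.015],[-0.25,-0.11,0,0,0,-0.04],[-0.4,-0.17,0,0,0,-0.06],[-0.55,-0.235,0,0,0,-0.08],[-0.7,-0.3,0,0,0,-0.1],[-0.85,-0.365,0,0,0,-0.12],[-0.95,-0.41,0,0,0,-0.145],[-1,-0.43,0,0,0,-0.1641],[-1,-0.43,0,0,0,-0.1641]]' 0.74 30
python3 -c "
from h import *
plan((490,276,60),183.3)"
```

```text
time: 1.3
tool_pos: [443.1, 329.8, 231.4]
tcp_rot: [-180.0, 0.0, -176.8]
ft_force: [-0.2, -0.1, 0.1]
finger_gap: 63.3
row [-0.1751, -0.2253, 0.6856] [-0.0001, 0.0001, -0.0005] mm [-43.8 -56.3 171.4] deg [-0.   0.  -0.1] minrows 3.7
```

```bash
python3 -m jog '[[-0.09,-0.11,0.1,0,0,0],[-0.175,-0.225,0.25,0,0,0],[-0.175,-0.225,0.42,0,0,0],[-0.175,-0.225,0.57,0,0,0],[-0.175,-0.225,0.66,0,0,0],[-0.1751,-0.2253,0.6856,0,0,-0.0005],[-0.1751,-0.2253,0.6856,0,0,-0.0005]]'
python3 -c "
from h import *
snap('scene','s1');snap('top','t1')
plan((490,276,-1),183.3)"
```

```text
time: 2.0
tool_pos: [487.8, 278.1, 59.2]
tcp_rot: [-180.0, -0.1, -176.6]
ft_force: [-0.4, -0.2, 0.1]
finger_gap: 63.1
row [0.0002, -0.0109, 0.2508] [0.0003, 0.0007, 0.0006] mm [ 0.  -2.7 62.7] deg [0.1 0.1 0.1] minrows 1.3
```

View pics/s1.png

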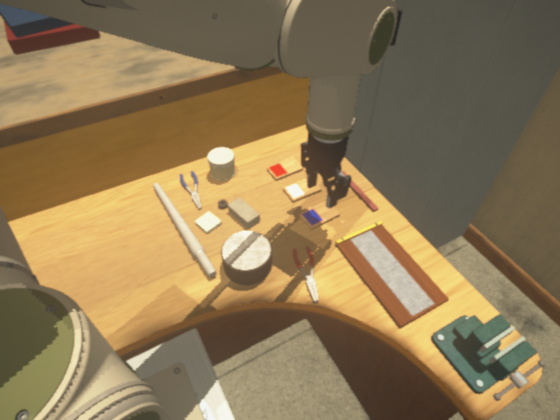

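View pics/t1.png

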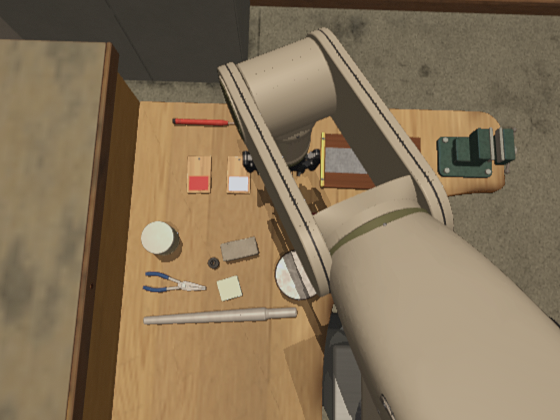

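```bash
python3 -m jog '[[0,0,0,0,0,0],[0,0,0,0,0,0]]'
python3 -c "
from h import *
for i in range(3):
  print(r.sense()['tool_pos'],r.sense()['joint_pos']); snap('top')
plan((490,276,-1),183.3)"
```

```text
time: 2.3
tool_pos: [489.9, 278.3, 61.7]
tcp_rot: [179.9, 0.2, -176.6]
ft_force: [-0.2, -0.1, 0.8]
finger_gap: 63.2
[489.93688141 278.28015418  61.67185808] [ 2.43828267e+01  1.01487313e+01  1.00749976e+02 -2.89295178e-04
  6.89340839e+01 -6.90174118e+01]
[489.76545002 278.08556749  61.34630726] [ 2.43722393e+01  1.01645084e+01  1.00769753e+02 -7.63456564e-04
  6.89280042e+01 -6.90212111e+01]
[489.54495224 277.94815645  61.00944231] [ 2.43678983e+01  1.01812975e+01  1.00789711e+02  6.33769996e-04
  6.89233089e+01 -6.90260742e+01]
row [-0.0019, -0.0076, 0.2468] [0.0002, 0.0004, 0.0005] mm [-0.5 -1.9 61.7] deg [0.  0.1 0.1] minrows 1.2
```

```bash
python3 -m jog '[[0,-0.004,0.06,0,0,0],[-0.002,-0.007,0.13,0,0,0],[-0.002,-0.007,0.19,0,0,0],[-0.002,-0.007,0.21,0,0,0],[-0.002,-0.007,0.21,0,0,0],[-0.002,-0.007,0.21,0,0,0],[-0.002,-0.007,0.21,0,0,0]]'
python3 -c "
from h import *
plan((490,276,-1),183.3)"
```

```text
time: 3.15
tool_pos: [490.2, 276.2, 8.3]
tcp_rot: [180.0, 0.1, -176.6]
ft_force: [-0.2, -0.2, 0.1]
finger_gap: 63.6
row [0.001, -0.0009, 0.0371] [0.0002, 0.0005, 0.0005] mm [ 0.2 -0.2  9.3] deg [0.  0.1 0.1] minrows 0.2
```

```bash
python3 -m jog '[[0,0,0.02,0,0,0],[0,0,0.035,0,0,0],[0,0,0.035,0,0,0],[0,0,0.035,0,0,0]]'
python3 -m jog '[[0,0,0,0,0,0],[0,0,0,0,0,0],[0,0,0,0,0,0],[0,0,0,0,0,0],[0,0,0,0,0,0],[0,0,0,0,0,0]]' 0.3 40
```

```text
time: 3.55
tool_pos: [489.3, 275.8, -1.6]
tcp_rot: [-180.0, -0.0, -176.6]
ft_force: [0.4, -0.9, -0.3]
finger_gap: 62.9
time: 4.15
tool_pos: [489.8, 276.1, -0.9]
tcp_rot: [180.0, 0.0, -176.6]
ft_force: [0.7, -0.1, 5.6]
finger_gap: 48.8
```

```bash
python3 -m jog '[[0,0,-0.05,0,0,0],[0,0,-0.15,0,0,0],[0,0,-0.25,0,0,0],[0,0,-0.32,0,0,0],[0,0,-0.36,0,0,0],[0,0,-0.36,0,0,0]]'
python3 -c "
from h import *
snap('scene','s2')
p=tray(-58); print(p); plan((p[0],p[1],90),89.2)"
```

```text
time: 4.75
tool_pos: [490.4, 276.3, 90.5]
tcp_rot: [179.9, 0.1, -176.6]
ft_force: [1.0, -0.2, -0.4]
finger_gap: 48.8
[535.35881497 141.50409399]
row [-0.1505, -0.5477, -0.0039] [0.0003, 0.0001, 0.5233] mm [ -37.6 -136.9   -1. ] deg [ 0.1  0.  94.2] minrows 11.0
```

View pics/s2.png

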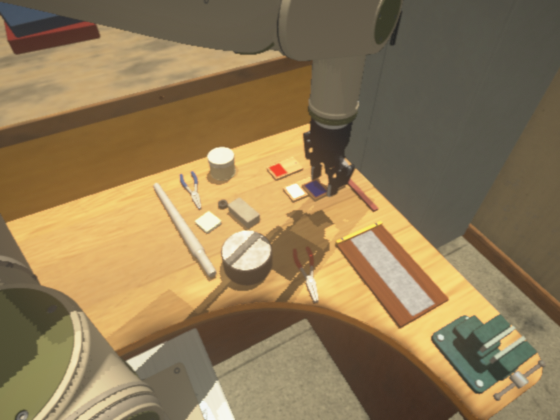

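Blue is lifted and level in the jaws (swatch at about (317,188)). Carry it to the tray, turning it.

```bash
python3 -m jog '[[-0.015,-0.05,0,0,0,0.03],[-0.03,-0.11,0,0,0,0.075],[-0.05,-0.17,0,0,0,0.12],[-0.065,-0.24,0,0,0,0.165],[-0.08,-0.3,0,0,0,0.21],[-0.1,-0.36,0,0,0,0.255],[-0.115,-0.42,0,0,0,0.3],[-0.13,-0.47,0,0,0,0.345],[-0.14,-0.51,0,0,0,0.39],[-0.15,-0.545,0,0,0,0.42]]'
python3 -m jog '[[0,0,0,0,0,0.045],[0,0,0,0,0,0.08],[0,0,0,0,0,0.1],[0,0,0,0,0,0.1033],[0,0,0,0,0,0.1033],[0,0,0,0,0,0.1033]]'
python3 -c "
from h import *
snap('scene','s3')
p=tray(-58); plan((p[0],p[1],18),89.2)"
```

```text
time: 5.8
tool_pos: [533.8, 141.2, 86.7]
tcp_rot: [-179.8, -0.0, 107.5]
ft_force: [0.0, 0.1, -1.1]
finger_gap: 48.4
time: 6.4
tool_pos: [534.5, 142.1, 88.0]
tcp_rot: [-179.9, 0.0, 89.3]
ft_force: [0.1, 0.2, -1.6]
finger_gap: 48.4
row [-0.0022, 0.003, 0.2807] [-0.0002, 0.0, 0.0005] mm [-0.6  0.7 70.2] deg [-0.   0.   0.1] minrows 1.4
```

View pics/s3.png

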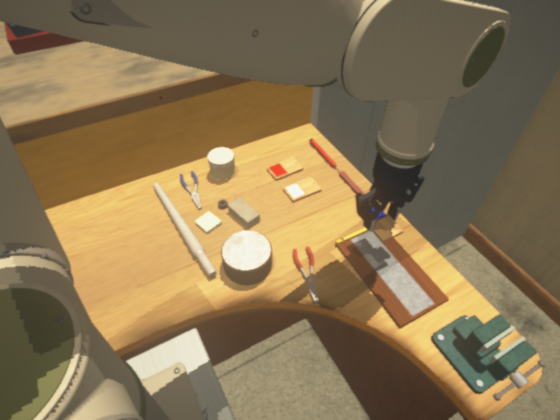

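```bash
python3 -m jog '[[-0.005,0.003,0.05,0,0,0],[-0.01,0.003,0.13,0,0,0],[-0.01,0.003,0.21,0,0,0],[-0.01,0.003,0.27,0,0,0],[-0.01,0.003,0.3,0,0,0],[-0.01,0.003,0.308,0,0,0],[-0.01,0.003,0.308,0,0,0],[-0.01,0.003,0.308,0,0,0]]'
python3 -c "
from h import *
p=tray(-60); plan((p[0],p[1],7.2),89.2)"
```

```text
time: 7.25
tool_pos: [536.5, 139.8, 12.6]
tcp_rot: [179.9, -0.0, 89.2]
ft_force: [-0.6, -0.3, -1.9]
finger_gap: 48.5
row [0.0149, -0.0049, 0.0216] [0.0005, -0.0001, 0.0001] mm [ 3.7 -1.2  5.4] deg [ 0.1 -0.   0. ] minrows 0.1
```

```bash
python3 -m jog '[[0,-0.002,0.01,0,0,0],[0,-0.0025,0.015,0,0,0],[0,-0.0025,0.018,0,0,0],[0,-0.0025,0.018,0,0,0],[0,-0.0025,0.018,0,0,0]]'
python3 -c "
from h import *
for i in range(3):
  s=r.sense();print(s['tool_pos'],s['ft_force']); snap('top')"
```

```text
time: 7.75
tool_pos: [535.1, 139.6, 7.2]
tcp_rot: [180.0, 0.0, 89.2]
ft_force: [0.1, 0.4, -0.7]
finger_gap: 48.7
[535.0726969  139.58086585   7.17658158] [ 0.09059308  0.40359206 -0.73089688]
[535.06155773 139.6110546    7.17815976] [-0.80012279  0.16323438 -1.12729412]
[535.08446218 139.60397535   7.17252836] [ 1.33215188 -0.32691394 -0.34197466]
```

Now push toward the rail in small steps, watching the force.

```bash
for i in 1; do :; done; python3 -m jog '[[0.004,0,0.001,0,0,0],[0.008,0,0.001,0,0,0],[0.008,0,0.001,0,0,0]]'
python3 -m jog '[[0.003,0,0,0,0,0],[0.006,0,0,0,0,0],[0.006,0,0,0,0,0]]'
python3 -m jog '[[0.003,0,0,0,0,0],[0.004,0,0,0,0,0],[0.004,0,0,0,0,0]]'
```

```text
time: 8.2
tool_pos: [535.3, 141.7, 7.1]
tcp_rot: [180.0, -0.0, 89.2]
ft_force: [-0.2, -0.9, 0.8]
finger_gap: 48.6
time: 8.5
tool_pos: [535.4, 143.1, 7.1]
tcp_rot: [180.0, 0.0, 89.2]
ft_force: [0.1, -1.5, 2.5]
finger_gap: 48.3
time: 8.8
tool_pos: [535.3, 144.0, 7.1]
tcp_rot: [180.0, 0.0, 89.2]
ft_force: [0.6, -2.7, 4.1]
finger_gap: 48.7
```

```bash
python3 -m jog '[[0.002,0,0,0,0,0],[0.004,0,0,0,0,0],[0.004,0,0,0,0,0]]'
python3 -m jog '[[0.002,0,0,0,0,0],[0.004,0,0,0,0,0],[0.004,0,0,0,0,0]]'
python3 -c "
from h import *
snap('scene','s4')"
```

```text
time: 9.1
tool_pos: [535.3, 144.6, 7.1]
tcp_rot: [180.0, 0.0, 89.2]
ft_force: [-1.0, -6.0, 4.9]
finger_gap: 48.4
time: 9.4
tool_pos: [535.4, 144.7, 7.1]
tcp_rot: [180.0, 0.1, 89.2]
ft_force: [-0.2, -10.0, 5.4]
finger_gap: 48.6
```

View pics/s4.png

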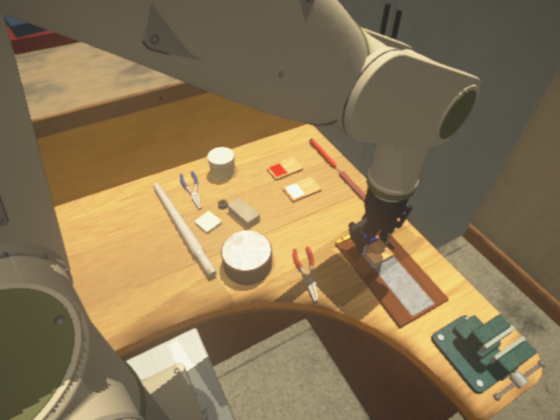

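```bash
python3 -m jog '[[-0.003,0,0,0,0,0],[-0.003,0,0,0,0,0],[-0.003,0,0,0,0,0],[-0.003,0,0,0,0,0],[-0.003,0,0,0,0,0]]' 0.74
python3 -m jog '[[-0.003,0,-0.03,0,0,0],[-0.003,0,-0.1,0,0,0],[-0.003,0,-0.2,0,0,0],[-0.003,0,-0.3,0,0,0],[-0.003,0,-0.36,0,0,0],[-0.003,0,-0.36,0,0,0]]'
python3 -c "
from h import *
plan((497,364.5,90),180.6)"
```

```text
time: 9.95
tool_pos: [535.0, 145.6, 6.8]
tcp_rot: [-180.0, -0.0, 89.2]
ft_force: [0.2, -0.3, 0.2]
finger_gap: 63.4
time: 10.55
tool_pos: [537.3, 145.0, 100.1]
tcp_rot: [179.7, -0.1, 89.2]
ft_force: [0.3, 0.4, 0.4]
finger_gap: 63.0
row [0.8757, -0.1735, 0.0403] [0.0016, 0.0011, -0.5077] mm [218.9 -43.4  10.1] deg [  0.3   0.2 -91.4] minrows 10.6
```

```bash
python3 -m jog '[[0.05,-0.01,0.005,0,0,-0.03],[0.14,-0.03,0.01,0,0,-0.075],[0.24,-0.05,0.015,0,0,-0.12],[0.34,-0.07,0.02,0,0,-0.165],[0.44,-0.09,0.025,0,0,-0.21],[0.54,-0.11,0.03,0,0,-0.255],[0.64,-0.13,0.035,0,0,-0.3],[0.73,-0.145,0.04,0,0,-0.345],[0.81,-0.16,0.04,0,0,-0.39],[0.86,-0.17,0.04,0,0,-0.43]]'
python3 -c "
from h import *
plan((497,364.5,45),180.6)"
```

```text
time: 11.55
tool_pos: [494.3, 361.1, 85.0]
tcp_rot: [-179.9, -0.1, 167.0]
ft_force: [-0.2, -1.0, -0.5]
finger_gap: 63.0
row [-0.0079, 0.0158, 0.16] [-0.0004, -0.0006, -0.0756] mm [-2.  4. 40.] deg [ -0.1  -0.1 -13.6] minrows 1.6
```

```bash
python3 -m jog '[[-0.008,0.016,0.05,0,0,-0.04],[-0.008,0.016,0.1,0,0,-0.07],[-0.008,0.016,0.15,0,0,-0.0756],[-0.008,0.016,0.16,0,0,-0.0756],[-0.008,0.016,0.16,0,0,-0.0756],[-0.008,0.016,0.16,0,0,-0.0756],[-0.008,0.016,0.16,0,0,-0.0756]]'
python3 -c "
from h import *
S=snap('scene','s5');T=snap('top','t5')
plan((497,364.5,8),180.6)"
```

```text
time: 12.25
tool_pos: [499.1, 363.8, 47.8]
tcp_rot: [180.0, 0.1, -179.8]
ft_force: [-0.2, -0.2, 0.2]
finger_gap: 63.1
row [0.0083, 0.0026, 0.1589] [0.0002, 0.0004, -0.0023] mm [ 2.1  0.7 39.7] deg [ 0.   0.1 -0.4] minrows 0.8
```

View pics/s5.png

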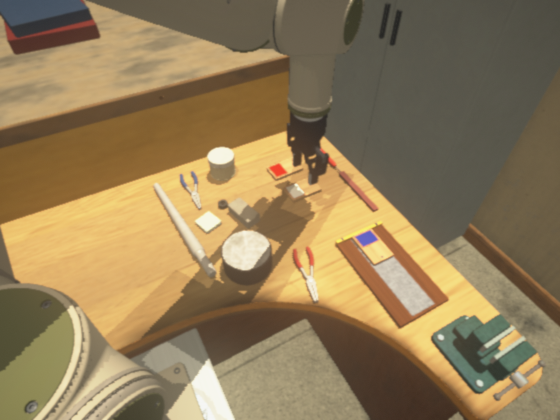

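View pics/t5.png

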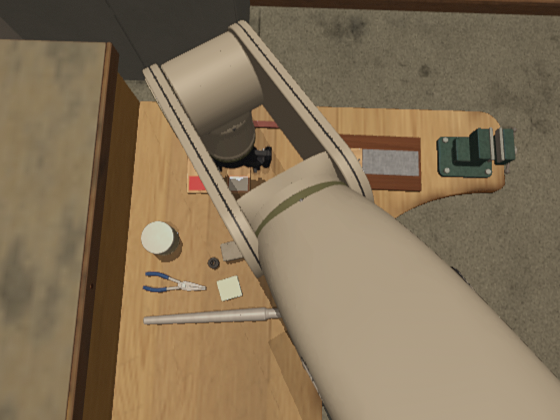

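```bash
python3 -m jog '[[0.004,0.002,0.05,0,0,-0.002],[0.007,0.0026,0.11,0,0,-0.0023],[0.007,0.0026,0.15,0,0,-0.0023],[0.007,0.0026,0.15,0,0,-0.0023],[0.007,0.0026,0.15,0,0,-0.0023],[0.007,0.0026,0.15,0,0,-0.0023]]'
python3 -c "
from h import *
plan((497,364.5,-1),180.6)
d=snap('scene')
cv2.imwrite('pics/c5.png',cv2.resize(d['pixels'][215:275,330:410,::-1],None,fx=9,fy=9,interpolation=cv2.INTER_CUBIC))"
```

```text
time: 12.95
tool_pos: [497.1, 364.4, 9.7]
tcp_rot: [180.0, 0.0, -179.4]
ft_force: [0.9, -0.3, 0.5]
finger_gap: 62.9
row [0.0004, 0.0002, 0.043] [0.0001, 0.0002, 0.0001] mm [ 0.1  0.1 10.7] deg [0. 0. 0.] minrows 0.2
```

View pics/c5.png

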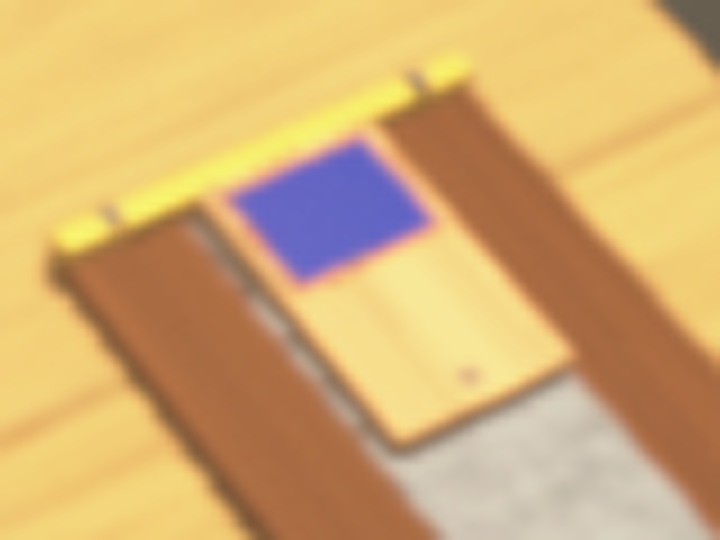

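```bash
python3 -m jog '[[0,0,0.02,0,0,0],[0,0,0.035,0,0,0],[0,0,0.042,0,0,0],[0,0,0.042,0,0,0],[0,0,0.042,0,0,0]]'
python3 -m jog '[[0,0,0,0,0,0],[0,0,0,0,0,0],[0,0,0,0,0,0],[0,0,0,0,0,0],[0,0,0,0,0,0],[0,0,0,0,0,0]]' 0.3 40
python3 -c "
from h import *
d=snap('scene')
f=lambda q,z: ray(d,[((u+.5)/9-.5+330,(v+.5)/9-.5+215) for u,v in q],z)
w=f([(400,447),(573,359),(470,376),(331,208),(207,200),(370,128)],16)
tr=lambda w:np.c_[(w-ORG)@tx,(w-ORG)@ty]
print(w.round(1),tr(w).round(1))
m,s,c=blob(masks(d)['blue'],(345,220,385,250)); R=rect(d,m,16);print(R,tr(np.array([R[0]])))
print(tr(f([(55,258),(475,88),(437,535),(720,520)],8)))
"
```

```text
time: 13.5
tool_pos: [496.7, 364.2, -1.2]
tcp_rot: [-180.0, -0.0, -179.4]
ft_force: [0.2, -0.5, 0.1]
finger_gap: 62.8
time: 14.1
tool_pos: [497.2, 364.5, -0.6]
tcp_rot: [180.0, 0.0, -179.4]
ft_force: [0.1, 0.2, 5.0]
finger_gap: 48.6
[[509.7 102. ]
 [559.2 102.1]
 [535.6 109.7]
 [537.  163.4]
 [512.6 179.3]
 [560.  178.4]] [[-18.2 -25.1]
 [-19.   24.4]
 [-26.2   0.7]
 [-79.9   1.3]
 [-95.5 -23.3]
 [-95.2  24.1]]
(array([536.6, 163.1]), (536.3, 163.2), (35.7, 25.5), 0.9) [[-79.61113058   0.93953811]]
[[-102.58128757  -60.34794899]
 [ -97.983276     59.90281633]
 [   0.77865829  -27.4038306 ]
 [  27.21051714   30.88832875]]
```

```bash
python3 -m jog '[[0,0,-0.05,0,0,0],[0,0,-0.15,0,0,0],[0,0,-0.25,0,0,0],[0,0,-0.32,0,0,0],[0,0,-0.36,0,0,0],[0,0,-0.36,0,0,0]]'
python3 -c "
from h import *
p=tray(-7.5); print(p); plan((p[0],p[1],90),89.2)"
```

```text
time: 14.75
tool_pos: [497.6, 364.8, 90.8]
tcp_rot: [179.9, 0.1, -179.4]
ft_force: [-0.1, -0.3, -0.7]
finger_gap: 48.7
[534.65372486  91.00901653]
row [-0.1361, -1.0967, 0.0019] [0.001, 0.0002, 0.5079] mm [ -34.  -274.2    0.5] deg [ 0.2  0.  91.4] minrows 10.6
```

```bash
python3 -m jog '[[-0.01,-0.06,0,0,0,0.03],[-0.025,-0.16,0,0,0,0.075],[-0.04,-0.27,0,0,0,0.12],[-0.055,-0.38,0,0,0,0.165],[-0.07,-0.49,0,0,0,0.21],[-0.085,-0.6,0,0,0,0.255],[-0.1,-0.71,0,0,0,0.3],[-0.11,-0.81,0,0,0,0.345],[-0.12,-0.9,0,0,0,0.39],[-0.13,-0.96,0,0,0,0.43]]'
python3 -c "
from h import *
p=tray(-7.5); plan((p[0],p[1],60),89.2,8.7)"
```

```text
time: 15.75
tool_pos: [530.8, 122.8, 87.2]
tcp_rot: [-179.8, 0.0, 102.8]
ft_force: [-0.0, -1.1, -0.5]
finger_gap: 48.7
row [-0.1276, -0.0128, 0.109] [-0.0066, 0.0482, 0.0756] mm [-31.9  -3.2  27.2] deg [-1.2  8.7 13.6] minrows 1.9
```

```bash
python3 -m jog '[[-0.04,-0.006,0.02,-0.001,0.01,0.03],[-0.08,-0.01,0.05,-0.003,0.025,0.06],[-0.11,-0.0128,0.08,-0.006,0.04,0.07],[-0.1276,-0.0128,0.109,-0.0066,0.0482,0.0756],[-0.1276,-0.0128,0.109,-0.0066,0.0482,0.0756],[-0.1276,-0.0128,0.109,-0.0066,0.0482,0.0756],[-0.1276,-0.0128,0.109,-0.0066,0.0482,0.0756]]'
python3 -c "
from h import *
snap('scene','s6')
p=tray(-7.5); plan((p[0],p[1],20),89.2,8.7)"
```

```text
time: 16.45
tool_pos: [536.1, 93.4, 61.8]
tcp_rot: [179.8, -8.7, 89.7]
ft_force: [0.5, -0.1, -0.5]
finger_gap: 48.5
row [-0.0356, -0.0071, 0.1647] [0.0006, -0.0001, 0.0027] mm [-8.9 -1.8 41.2] deg [ 0.1 -0.   0.5] minrows 0.8
```

View pics/s6.png

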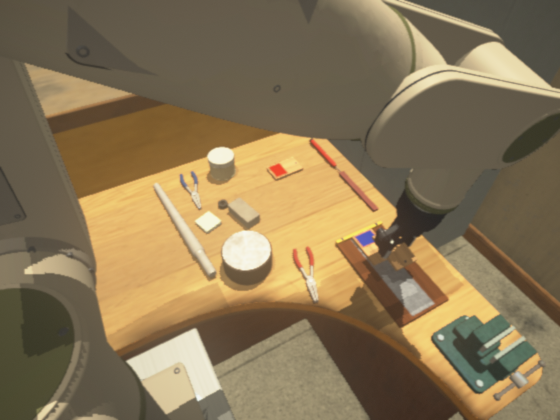

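```bash
python3 -m jog '[[-0.01,-0.003,0.04,0,0,0.001],[-0.02,-0.006,0.09,0,0,0.002],[-0.03,-0.006,0.14,0,0,0.002],[-0.0356,-0.006,0.1647,0,0,0.002],[-0.0356,-0.006,0.1647,0,0,0.002],[-0.0356,-0.006,0.1647,0,0,0.002],[-0.0356,-0.006,0.1647,0,0,0.002]]'
python3 -c "
from h import *
p=tray(-7.5); plan((p[0],p[1],15),89.2,8.7);
for i in range(2): s=r.sense();print(s['tool_pos'],s['tcp_rot'],s['ft_force']);snap('top')"
```

```text
time: 17.2
tool_pos: [535.2, 90.2, 20.1]
tcp_rot: [179.9, -8.7, 89.2]
ft_force: [-0.7, 0.5, -0.9]
finger_gap: 48.4
row [-0.0001, -0.0022, 0.0207] [0.0008, -0.0002, 0.0002] mm [-0.  -0.6  5.2] deg [ 0.1 -0.   0. ] minrows 0.1
[535.18486206  90.23639048  20.11516671] [179.85181026  -8.73597642  89.24170528] [-0.67906053  0.46244519 -0.8642845 ]
[535.27829825  90.24767674  20.22927637] [179.83592971  -8.73613319  89.24457651] [ 0.69365771  0.42233305 -1.2505279 ]
```

```bash
python3 -m jog '[[-0.001,0,0.008,0,0,0],[-0.002,0,0.016,0,0,0],[-0.0025,0,0.02,0,0,0],[-0.0025,0,0.02,0,0,0],[-0.0025,0,0.02,0,0,0]]'
python3 -m jog '[[-0.0006,0,0.004,0,0,0],[-0.0006,0,0.004,0,0,0],[-0.0006,0,0.004,0,0,0]]'
python3 -m jog '[[-0.0006,0,0.004,0,0,0],[-0.0006,0,0.004,0,0,0],[-0.0006,0,0.004,0,0,0]]'
```

```text
time: 17.8
tool_pos: [534.6, 90.4, 14.5]
tcp_rot: [179.9, -8.7, 89.2]
ft_force: [0.0, -0.7, -0.2]
finger_gap: 48.1
time: 18.1
tool_pos: [534.7, 90.4, 13.5]
tcp_rot: [179.9, -8.7, 89.2]
ft_force: [0.2, -0.6, 0.1]
finger_gap: 48.5
time: 18.4
tool_pos: [534.8, 90.5, 13.2]
tcp_rot: [179.9, -8.7, 89.2]
ft_force: [-2.5, -0.4, 5.4]
finger_gap: 48.8
```

```bash
python3 -m jog '[[0,0,0,0,0,0],[0,0,0,0,0,0],[0,0,0,0,0,0],[0,0,0,0,0,0],[0,0,0,0,0,0]]' 0.74
python3 -m jog '[[0,0,-0.03,0,0,0],[0,0,-0.1,0,0,0],[0,0,-0.2,0,0,0],[0,0,-0.3,0,0,0],[0,0,-0.36,0,0,0],[0,0,-0.36,0,0,0]]'
python3 -c "
from h import *
d=snap('scene');cv2.imwrite('pics/c6.png',cv2.resize(d['pixels'][215:315,330:450,::-1],None,fx=6,fy=6,interpolation=cv2.INTER_CUBIC))
plan((496,449,100),182)"
```

```text
time: 18.9
tool_pos: [534.6, 90.4, 12.4]
tcp_rot: [179.9, -8.7, 89.2]
ft_force: [-0.1, 0.1, 0.6]
finger_gap: 62.9
time: 19.5
tool_pos: [536.4, 76.4, 104.5]
tcp_rot: [179.6, -8.7, 89.3]
ft_force: [1.3, 0.1, 1.4]
finger_gap: 63.3
row [1.4685, -0.1778, 0.2353] [0.0403, -0.0363, -0.5143] mm [367.1 -44.5  58.8] deg [  7.3  -6.5 -92.6] minrows 10.8
```

View pics/c6.png

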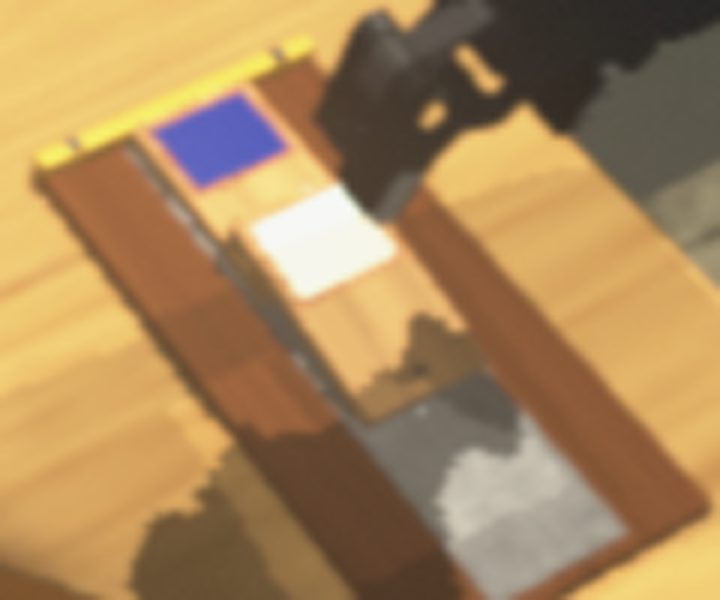

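```bash
python3 -m jog '[[0.06,-0.008,0.008,0.002,-0.002,-0.025],[0.16,-0.02,0.024,0.005,-0.005,-0.065],[0.28,-0.035,0.043,0.008,-0.0075,-0.11],[0.4,-0.05,0.062,0.012,-0.011,-0.155],[0.52,-0.065,0.082,0.015,-0.014,-0.2],[0.65,-0.08,0.104,0.0185,-0.0165,-0.235],[0.78,-0.095,0.125,0.022,-0.02,-0.28],[0.9,-0.11,0.144,0.025,-0.0227,-0.32],[0.97,-0.12,0.155,0.028,-0.0254,-0.36],[1,-0.12,0.16,0.0307,-0.0277,-0.39]]'
python3 -c "
from h import *
plan((496,449,50),182)"
```

```text
time: 20.55
tool_pos: [505.8, 332.0, 97.5]
tcp_rot: [178.8, -2.1, 160.1]
ft_force: [0.3, 0.3, 0.5]
finger_gap: 63.4
row [0.1891, 0.4224, 0.2062] [0.0089, -0.0104, -0.1219] mm [ 47.3 105.6  51.6] deg [  1.6  -1.9 -21.9] minrows 2.6
```

```bash
python3 -m jog '[[0.05,0.1,0.01,0.002,-0.002,-0.03],[0.1,0.22,0.04,0.005,-0.005,-0.07],[0.15,0.34,0.1,0.0075,-0.009,-0.105],[0.18,0.4,0.16,0.0089,-0.0104,-0.1219],[0.1891,0.4224,0.2,0.0089,-0.0104,-0.1219],[0.1891,0.4224,0.2062,0.0089,-0.0104,-0.1219],[0.1891,0.4224,0.2062,0.0089,-0.0104,-0.1219],[0.1891,0.4224,0.2062,0.0089,-0.0104,-0.1219]]'
python3 -c "
from h import *
plan((496,449,8),182)
d=snap('scene','s7');cv2.imwrite('pics/c7.png',cv2.resize(d['pixels'][215:315,330:450,::-1],None,fx=6,fy=6,interpolation=cv2.INTER_CUBIC))"
```

```text
time: 21.35
tool_pos: [499.7, 446.5, 52.9]
tcp_rot: [179.9, 0.2, -178.5]
ft_force: [-1.1, -0.2, -0.3]
finger_gap: 63.0
row [0.0151, 0.0104, 0.1797] [0.0004, 0.001, -0.003] mm [ 3.8  2.6 44.9] deg [ 0.1  0.2 -0.5] minrows 0.9
```

View pics/c7.png

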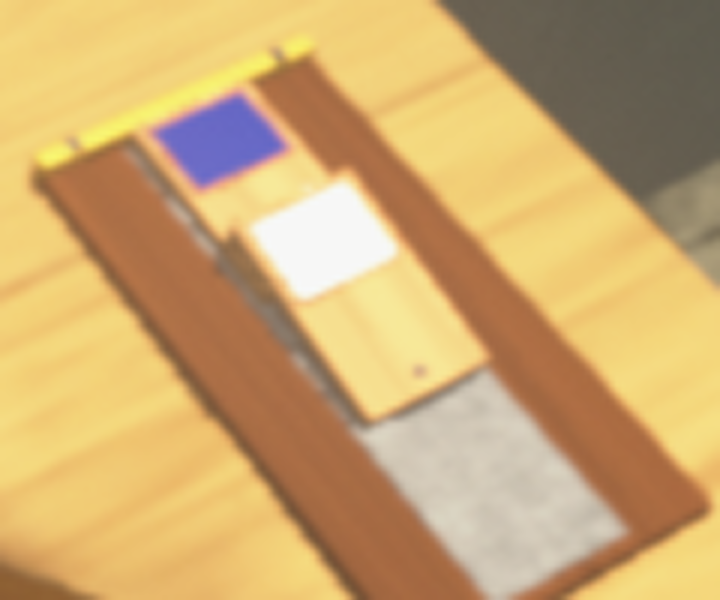

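View pics/s7.png

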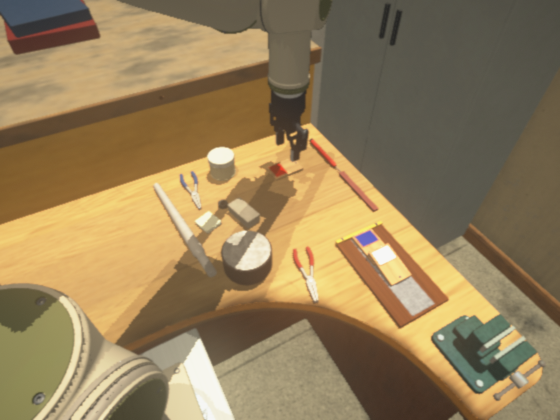

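```bash
python3 -m jog '[[0.005,0.004,0.05,0,0,-0.002],[0.01,0.01,0.11,0,0.001,-0.003],[0.0151,0.0104,0.16,0,0.001,-0.003],[0.0151,0.0104,0.1797,0,0.001,-0.003],[0.0151,0.0104,0.1797,0,0.001,-0.003],[0.0151,0.0104,0.1797,0,0.001,-0.003]]'
python3 -c "
from h import *
plan((496,449,-1),182)
d=snap('scene');f=lambda q,z: ray(d,[((u+.5)/6-.5+330,(v+.5)/6-.5+215) for u,v in q],z)
tr=lambda w:np.c_[(w-ORG)@tx,(w-ORG)@ty].round(1)
print('tail',tr(f([(374,421),(492,361)],16)),'swend',tr(f([(236,230),(345,170)],28)),'dot',tr(f([(420,371)],17)))
m,s,c=blob(masks(d)['white'],(365,240,400,270)); print(s,rect(d,m,25),tr(ray(d,[c],25)))
m,s,c=blob(masks(d)['blue'],(345,220,385,250)); print(s,rect(d,m,16),tr(ray(d,[c],16)))
"
```

```text
time: 22.0
tool_pos: [495.2, 450.0, 7.4]
tcp_rot: [179.9, -0.0, -177.9]
ft_force: [-0.2, -1.2, 0.3]
finger_gap: 63.1
row [-0.003, -0.0043, 0.0335] [0.0003, -0.0002, 0.0007] mm [-0.7 -1.1  8.4] deg [ 0.1 -0.   0.1] minrows 0.2
tail [[ 36.1 -23.2]
 [ 36.4  25.5]] swend [[-39.4 -24.6]
 [-42.3  23.8]] dot [[28.7  1.5]]
[372 246  24  18 258] (array([535.7, 107.2]), (535.8, 107.3), (31.9, 40.8), 88.3) [[-23.6   0.7]]
[357 231  20  14 163] (array([536.5, 163. ]), (536.3, 163.2), (35.7, 25.4), 0.9) [[-79.5   0.8]]
```

```bash
python3 -m jog '[[-0.0015,-0.003,0.015,0,0,0],[-0.003,-0.0043,0.0335,0,0,0],[-0.003,-0.0043,0.0335,0,0,0],[-0.003,-0.0043,0.0335,0,0,0]]'
python3 -m jog '[[0,0,0,0,0,0],[0,0,0,0,0,0],[0,0,0,0,0,0],[0,0,0,0,0,0],[0,0,0,0,0,0],[0,0,0,0,0,0]]' 0.3 40
python3 -m jog '[[0,0,-0.05,0,0,0],[0,0,-0.15,0,0,0],[0,0,-0.25,0,0,0],[0,0,-0.32,0,0,0],[0,0,-0.36,0,0,0],[0,0,-0.36,0,0,0]]'
python3 -c "
from h import *
snap('scene','s8')
p=tray(47); print(p); plan((p[0],p[1],90),89.2)"
```

```text
time: 22.45
tool_pos: [495.9, 448.8, -1.1]
tcp_rot: [180.0, -0.0, -177.9]
ft_force: [0.2, -0.4, -0.3]
finger_gap: 63.4
time: 23.05
tool_pos: [496.3, 449.3, -0.4]
tcp_rot: [179.9, 0.0, -177.9]
ft_force: [0.1, -0.3, 4.1]
finger_gap: 48.5
time: 23.65
tool_pos: [496.9, 449.5, 91.1]
tcp_rot: [179.8, 0.1, -177.9]
ft_force: [0.0, 0.4, -0.6]
finger_gap: 48.6
[533.89278603  36.51432897]
row [-0.0896, -1.6543, -0.0045] [0.0004, -0.0003, 0.5162] mm [ -22.4 -413.6   -1.1] deg [ 0.1 -0.1 92.9] minrows 10.8
```

View pics/s8.png

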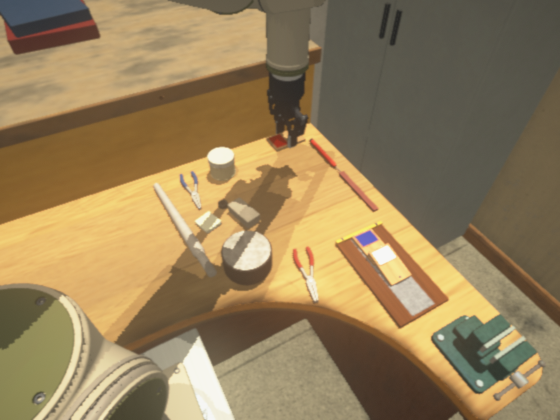

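Red is lifted level (swatch about (277,143)). Carry it in two stages.

```bash
python3 -m jog '[[-0.005,-0.06,0,0,0,0.02],[-0.01,-0.16,0,0,0,0.05],[-0.015,-0.28,0,0,0,0.09],[-0.022,-0.4,0,0,0,0.13],[-0.03,-0.52,0,0,0,0.17],[-0.035,-0.64,0,0,0,0.21],[-0.04,-0.76,0,0,0,0.25],[-0.047,-0.87,0,0,0,0.29],[-0.055,-0.95,0,0,0,0.33],[-0.055,-1,0,0,0,0.36]]'
python3 -c "
from h import *
p=tray(47); plan((p[0],p[1],90),89.2)"
```

```text
time: 24.7
tool_pos: [518.0, 197.5, 87.0]
tcp_rot: [-179.8, -0.1, 117.0]
ft_force: [-0.1, -0.1, -0.6]
finger_gap: 48.3
row [-0.6029, -0.2352, -0.0123] [-0.0011, -0.0002, 0.1542] mm [-150.7  -58.8   -3.1] deg [-0.2 -0.  27.8] minrows 3.2
```

```bash
python3 -m jog '[[-0.06,-0.025,0,0,0,0.02],[-0.16,-0.065,0,0,0,0.05],[-0.27,-0.11,0,0,0,0.085],[-0.38,-0.15,-0.005,0,0,0.12],[-0.48,-0.19,-0.01,0,0,0.145],[-0.56,-0.22,-0.01,0,0,0.154],[-0.6,-0.235,-0.012,0,0,0.1542],[-0.6029,-0.2352,-0.012,0,0,0.1542],[-0.6029,-0.2352,-0.012,0,0,0.1542]]'
python3 -c "
from h import *
p=tray(47); plan((p[0],p[1],50),89.2,8.7)"
```

```text
time: 25.6
tool_pos: [535.5, 39.1, 91.0]
tcp_rot: [-179.9, -0.1, 89.6]
ft_force: [0.8, 0.6, -0.3]
finger_gap: 48.6
row [-0.0108, -0.0061, 0.164] [-0.0007, 0.0478, 0.0021] mm [-2.7 -1.5 41. ] deg [-0.1  8.6  0.4] minrows 1.0
```

```bash
python3 -m jog '[[-0.003,-0.002,0.03,0,0.01,0.001],[-0.006,-0.004,0.08,0,0.025,0.002],[-0.0108,-0.004,0.13,-0.0007,0.04,0.002],[-0.0108,-0.004,0.164,-0.0007,0.0478,0.002],[-0.0108,-0.004,0.164,-0.0007,0.0478,0.002],[-0.0108,-0.004,0.164,-0.0007,0.0478,0.002],[-0.0108,-0.004,0.164,-0.0007,0.0478,0.002],[-0.0108,-0.004,0.164,-0.0007,0.0478,0.002]]'
python3 -c "
from h import *
p=tray(47,0.5); plan((p[0],p[1],20),89.2,8.7)"
```

```text
time: 26.4
tool_pos: [535.5, 36.4, 51.5]
tcp_rot: [179.9, -8.6, 89.3]
ft_force: [-0.5, -0.6, -1.3]
finger_gap: 48.9
row [-0.0186, -0.0049, 0.1246] [0.0008, 0.0004, 0.0004] mm [-4.6 -1.2 31.2] deg [0.1 0.1 0.1] minrows 0.6
```

```bash
python3 -m jog '[[-0.005,-0.002,0.03,0,0,0],[-0.01,-0.003,0.07,0,0,0],[-0.015,-0.003,0.105,0,0,0],[-0.0186,-0.003,0.1246,0,0,0],[-0.0186,-0.003,0.1246,0,0,0],[-0.0186,-0.003,0.1246,0,0,0],[-0.0186,-0.003,0.1246,0,0,0]]'
python3 -c "
from h import *
d=snap('scene');cv2.imwrite('pics/c8.png',cv2.resize(d['pixels'][215:315,330:450,::-1],None,fx=6,fy=6,interpolation=cv2.INTER_CUBIC))
p=tray(47,0.5); plan((p[0],p[1],15),89.2,8.7)"
```

```text
time: 27.1
tool_pos: [534.6, 36.0, 19.6]
tcp_rot: [179.9, -8.7, 89.2]
ft_force: [0.5, -1.0, 0.0]
finger_gap: 48.7
row [-0.0008, -0.0011, 0.0187] [0.0007, 0.0002, 0.0] mm [-0.2 -0.3  4.7] deg [0.1 0.  0. ] minrows 0.1
```

View pics/c8.png

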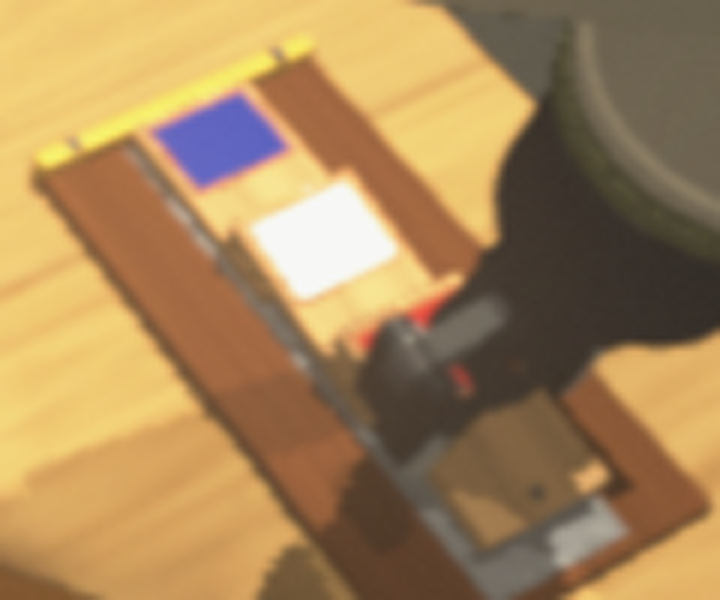

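```bash
python3 -m jog '[[-0.001,0,0.008,0,0,0],[-0.002,0,0.015,0,0,0],[-0.0025,0,0.018,0,0,0],[-0.0025,0,0.018,0,0,0],[-0.0025,0,0.018,0,0,0]]'
python3 -m jog '[[-0.0006,0,0.004,0,0,0],[-0.0006,0,0.004,0,0,0],[-0.0006,0,0.004,0,0,0]]'
python3 -m jog '[[-0.0006,0,0.003,0,0,0],[-0.0006,0,0.003,0,0,0],[-0.0006,0,0.003,0,0,0]]'
```

```text
time: 27.65
tool_pos: [534.2, 36.2, 14.6]
tcp_rot: [179.9, -8.7, 89.2]
ft_force: [0.2, -0.2, -0.6]
finger_gap: 48.4
time: 27.95
tool_pos: [534.2, 36.2, 13.6]
tcp_rot: [179.9, -8.7, 89.2]
ft_force: [0.3, -0.1, -0.9]
finger_gap: 48.5
time: 28.25
tool_pos: [534.4, 36.2, 13.4]
tcp_rot: [179.9, -8.7, 89.2]
ft_force: [-2.5, -0.3, 5.7]
finger_gap: 48.5
```

```bash
python3 -m jog '[[0,0,0,0,0,0],[0,0,0,0,0,0],[0,0,0,0,0,0],[0,0,0,0,0,0],[0,0,0,0,0,0]]' 0.74
python3 -m jog '[[0,0,-0.03,0,0,0],[0,0,-0.1,0,0,0],[0,0,-0.2,0,0,0],[0,0,-0.3,0,0,0],[0,0,-0.4,0,0,0],[0,0,-0.48,0,0,0],[0,0,-0.5,0,0,0]]'
python3 -c "
from h import *
plan((450,260,180),89.2,0)"
```

```text
time: 28.75
tool_pos: [534.2, 36.1, 12.8]
tcp_rot: [179.9, -8.7, 89.2]
ft_force: [0.0, -0.2, -0.1]
finger_gap: 63.1
time: 29.45
tool_pos: [535.7, 16.7, 140.0]
tcp_rot: [179.6, -8.6, 89.2]
ft_force: [0.9, 0.5, 0.1]
finger_gap: 63.3
row [0.9816, -0.3557, -0.0155] [0.0021, -0.0479, 0.0] mm [245.4 -88.9  -3.9] deg [ 0.4 -8.6  0. ] minrows 5.2
```

```bash
python3 -m jog '[[0.05,-0.02,-0.02,0,0,0],[0.15,-0.06,-0.03,0,-0.005,0],[0.3,-0.11,-0.04,0,-0.015,0],[0.45,-0.16,-0.03,0,-0.025,0],[0.62,-0.22,-0.02,0,-0.035,0],[0.78,-0.28,-0.02,0,-0.045,0],[0.9,-0.33,-0.0155,0,-0.048,0],[0.97,-0.35,-0.0155,0,-0.048,0],[0.98,-0.355,-0.0155,0,-0.048,0],[0.98,-0.355,-0.0155,0,-0.048,0]]'
python3 -c "
from h import *
d=snap('scene','s9');cv2.imwrite('pics/c9.png',cv2.resize(d['pixels'][215:315,330:450,::-1],None,fx=6,fy=6,interpolation=cv2.INTER_CUBIC))
t=snap('top','t9')"
```

```text
time: 30.45
tool_pos: [447.3, 260.6, 176.1]
tcp_rot: [-180.0, 0.0, 89.3]
ft_force: [0.9, 0.0, 0.6]
finger_gap: 63.0
```

View pics/c9.png

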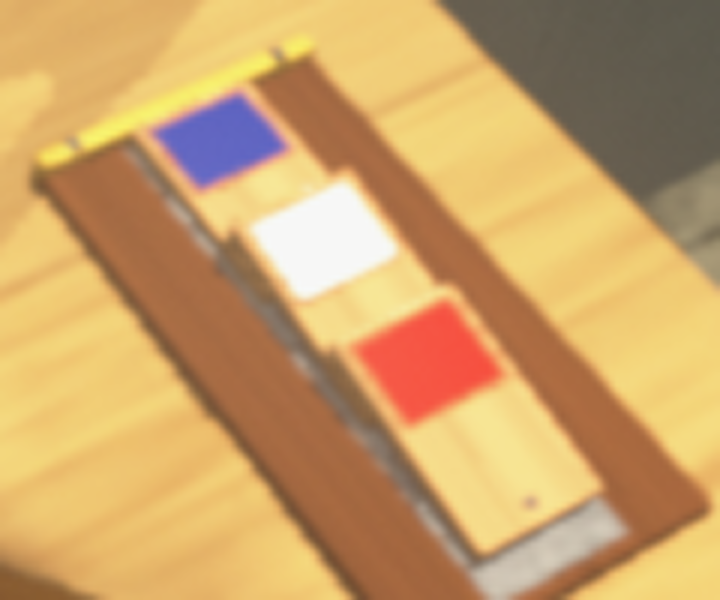

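View pics/s9.png

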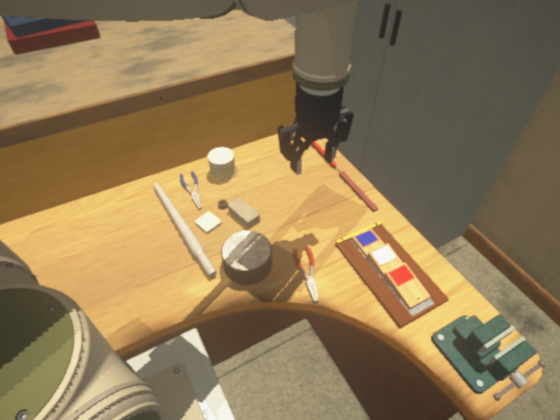

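View pics/t9.png

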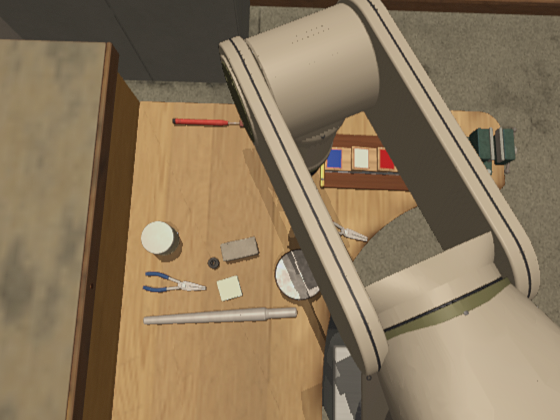

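```bash
python3 -c "
from h import *
tr=lambda w:np.c_[(w-ORG)@tx,(w-ORG)@ty].round(1)
d=snap('scene')
f=lambda q,z: ray(d,[((u+.5)/6-.5+330,(v+.5)/6-.5+215) for u,v in q],z)
for k,ro,z in(('blue',(345,220,385,250),16),('white',(365,240,400,270),25),('red',(383,255,418,290),25)):
  m,s,c=blob(masks(d)[k],ro); print(k,rect(d,m,z),tr(ray(d,[c],z)))
print('redtail',tr(f([(487,557),(604,491)],16)),tr(f([(530,503)],17)))
"
```

```text
blue (array([536.5, 163. ]), (536.3, 163.2), (35.7, 25.5), 0.9) [[-79.5   0.8]]
white (array([535.9, 107.2]), (535.7, 107.3), (31.3, 41.2), 89.6) [[-23.7   0.9]]
red (array([535.3,  53.2]), (535.4, 53.2), (28.5, 37.8), 89.0) [[30.3  1.1]]
redtail [[ 90.4 -22.7]
 [ 90.1  25.1]] [[82.6  0.9]]
```

```bash
python3 -c "
from bench import r
print(r.hand_in(), r.sense()['time'])"
```

```text
the job is handed in; nothing more can be done
the job is handed in; nothing more can be done
```

The three tiles are laid as shingles along the middle of the tray, and I handed the job in at about 30.6 s of the 64 s allowed. Blue was pushed against the rail until the force reached 10 N. White and red were each set down tilted 8.7° and pressed lightly until about 5 N showed contact.

**Last checks, from the scene camera:**
- **Overlap:** the swatch centres are about 56 mm and 54 mm apart along the tray. That works out to an overlap of roughly 25 mm on each tile, about 32% of its length.
- **Centring:** all three sit within about 1 mm of the tray centreline, and straight to within about 1.5°.
- **Tail and swatches:** red's bare end is on the tray about 18 mm short of its end. All three swatches are in full view.
- **Bystanders:** the salve tin, bench block and firebrick look unmoved in the pictures, though I did not measure them. The gripper was clear of everything.

**What disagreed:** the scene camera reads about 1–2 mm differently from the top camera and the arm. I could not confirm the last positions with the top camera, because the arm hid part of the tray.

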